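Pack glass covers into a round tin

ROBOT

A 7-joint arm with a two-finger parallel gripper is mounted at the origin on a cart in front of the work surface, level with it; the furniture and walls round the work are solid. World frame = base frame: x ahead of the robot, y to its left, z up, the work surface at z = 0. Lengths are in m, angles in rad, forces in N, time in s.
With the tool pointing down it reaches from about 0.425 to 1.025 m from the base axis. Payload 9.4 kg.
Tool frame: the origin (TCP) lies midway between the tips of the shut fingers; the grasp point (between the pads) lies 19 mm behind it (pinch_z is the z of the grasp point in the tool frame, in m); z points along the fingers, y is the line along which they close (so a half turn about z gives the same grasp; the last joint's range is limited). The gripper opens to 93 mm and grips with 3 to 60 N. Pads are 15 mm wide; open, the fingers measure 128 mm over their backs; the gripper's body (75 mm by 188 mm) begins 65 mm behind the grasp point.
Start: joints at [-1.216, 0.599, -0.003, 1.599, 0.002, 0.943, -0.08], TCP at [0.303, 0.658, 0.219] pointing down, gripper open.
Joint ranges: [-2.57, 2.57], [-0.35, 1.97], [-1.29, 1.29], [0.11, 2.56], [-1.05, 4.19], [0.11, 1.86], [-2.63, 2.63]. Speed limits (rad/s): [2.22, 2.22, 3.01, 3.01, 3.14, 3.14, 3.14].

INTERFACE

Orientations are given as a unit quaternion [x, y, z, w].
In Python, from plant import get_state, camera, camera_params, sign_off, pinch_z gives the robot as it stands.
- The arm moves only by the tool drive_tool, never from a script. Its arguments are lists of equal length, an entry for each row: "travel": the shift along the tool's x, y, z as a fraction of full scale, a list of three; "yaw": the turn about the tool's z as a fraction of full scale. In form: {"travel": [[x, y, z], ...], "yaw": [yaw, ...]}. A call has 1 to 12 rows; each row shifts and turns the commanded pose from where the row before left it, along the tool's axes as they then stand; what a row does not reach is not made up. Full scale, the value 1, is 0.025 m for a shift and 8 degrees for a turn. A row lasts 1/8 s, in which the tool goes at most 62.5 mm and 10.7 degrees, less where a joint would pass 70% of its speed; a pose out of reach is approached as far as the arm can. A call with a number of a shift or a turn outside -1 to 1 is refused whole. A call with a gripper value outside its range is refused whole. "grip" is the closure, from 0 (fully open) to 1 (shut), set as the call begins (left out, the last holds). The fingers move at their own pace and stop on an object; the grip force is fixed at half the most. Time passes only in rows, so rows that do not move let the fingers close. It gives the time, the measured TCP pose, the force, the opening and the grip force at its end, in the units of the state.
- get_state(): the state, without advancing time (a new reading comes with each control period).
- camera(name): name is "scene" or "top" or "wrist"; returns (picture, depth): 420x560x3 uint8, red, green, blue; 420x560 float32, m along the optical axis (not along the pixel's ray), 0 where there is no reading.
- camera_params(name): a dict with "camera_matrix" (3x3 intrinsics, pixels), "origin" and "rotation" of the camera in the world; the wrist camera has in their place "hand_eye" (4x4, takes a point from camera to tool coordinates, whose origin is the TCP and whose axes are the flange's). Camera axes: x right, y down, z forward; pixel columns grow to the right and rows downward; lengths in m; the calibration is good to about 2 mm. A picture is of the moment at which its call begins: read the wrist's pose just before it. camera_params takes no time and is no camera call.
- sign_off(): hands the job in; it is judged then, once.
The state is a dict: "clock": time; "joints": joint angles; "joint_vel": joint speeds; "tau": joint torques, N m; "position": TCP position; "tool_rot": TCP orientation; "wrist_force": force on the tool from outside, world axes, zero at the start; "moment": the same for the moment, N m; "width": finger opening in m; "gripper_force": force on a finger pad.
Only numpy, scipy, OpenCV 4.12 (cv2) and the standard library are available. Lean on these libraries where they do the work, as an engineer would, in place of code of your own. Each camera call takes 0.05 s, during which the arm holds its last target. There are 200 camera calls.

TASK

Put the glass covers away: take the three covers from the sloping rack and pack them into the round green tin with the four that are in it, so that all seven lie flat on its floor in one layer, knobs up, one in the middle and six round it. One cover in the tin has slid out of the middle and is in the way. Lower each cover into the tin instead of dropping it, and leave the timer, the mug and the drinking glass where they stand.

Things in the scene. Friction and masses are not known exactly. Their poses are not given: they have to be found in the camera images.
- tin: shallow round green tin, fixed, 198 mm outside, 192 mm inside; floor 3 mm, rim 19 mm above the table: seven 60 mm covers fit flat only as one in the middle and six round it, centres about 63 mm out, some 6 mm to spare. Origin: centre of underside, z up, turned any way. Three covers start side by side 63 mm out at 120, 180, 240 degrees from its x axis; the free arc lies about its +x.
- rack: grey sloping rack, fixed, 236 mm wide (its y), 92 mm deep, 60 mm high; its plate slopes at 30 degrees, low at its -x side, which faces the robot within 0.25 rad. Three round pockets side by side, 76 mm apart, 62.5 mm wide, 6 mm deep; a cover's knob in one points up and 30 degrees forward, and nothing else stands above the plate. Origin: centre of underside, z up.
- cover_1: white round glass cover, 60 mm across, 8 mm thick, edge bevelled 3 mm above and below; blue upright cylindrical knob in its middle, 18 mm across, 8 to 32 mm above the underside; 35 to 70 g; all seven alike. Origin: centre of underside; z: up through the knob. Starts flat in the tin, in the ring.
- cover_2: white round glass cover, 60 mm across, 8 mm thick, edge bevelled 3 mm above and below; blue upright cylindrical knob in its middle, 18 mm across, 8 to 32 mm above the underside; 35 to 70 g; all seven alike. Origin: centre of underside; z: up through the knob. Starts flat in the tin, in the ring.
- cover_3: white round glass cover, 60 mm across, 8 mm thick, edge bevelled 3 mm above and below; blue upright cylindrical knob in its middle, 18 mm across, 8 to 32 mm above the underside; 35 to 70 g; all seven alike. Origin: centre of underside; z: up through the knob. Starts flat in the tin, in the ring.
- cover_4: white round glass cover, 60 mm across, 8 mm thick, edge bevelled 3 mm above and below; blue upright cylindrical knob in its middle, 18 mm across, 8 to 32 mm above the underside; 35 to 70 g; all seven alike. Origin: centre of underside; z: up through the knob. Starts flat in the tin but slid 20 to 32 mm out of the middle towards the free arc.
- cover_5: white round glass cover, 60 mm across, 8 mm thick, edge bevelled 3 mm above and below; blue upright cylindrical knob in its middle, 18 mm across, 8 to 32 mm above the underside; 35 to 70 g; all seven alike. Origin: centre of underside; z: up through the knob. Starts in a pocket of the sloping rack, tilted 30 degrees with it.
- cover_6: white round glass cover, 60 mm across, 8 mm thick, edge bevelled 3 mm above and below; blue upright cylindrical knob in its middle, 18 mm across, 8 to 32 mm above the underside; 35 to 70 g; all seven alike. Origin: centre of underside; z: up through the knob. Starts in a pocket of the sloping rack, tilted 30 degrees with it.
- cover_7: white round glass cover, 60 mm across, 8 mm thick, edge bevelled 3 mm above and below; blue upright cylindrical knob in its middle, 18 mm across, 8 to 32 mm above the underside; 35 to 70 g; all seven alike. Origin: centre of underside; z: up through the knob. Starts in a pocket of the sloping rack, tilted 30 degrees with it.
- timer: red and white wind-up kitchen timer, 66 mm across, 57 mm high, loose on the table behind the work; origin under its centre. Leave alone.
- mug: spotted white mug, 91 mm high, 82 mm across, handle to one side, loose on the table behind the work; origin under its middle. Leave alone.
- tumbler: clear drinking glass, 67 mm across, 95 mm high, loose on the table behind the work; origin under its centre. Leave alone.
Not all that is in view belongs to the job. Leave any orange or purple look-alike of the cover_5 alone.

How it is judged:
At the end, for the whole second after the job is handed in: All seven covers lie in the tin (each centre within 70 mm of the tin's centre), flat on its floor (underside less than 2.5 mm above it, tilt under 0.09 rad, knob up), at rest and released (horizontal distance between each of cover_1, cover_2, cover_3, cover_4, cover_5, cover_6, cover_7 and tin below 0.07 m and z of each of cover_1, cover_2, cover_3, cover_4, cover_5, cover_6, cover_7 in the frame of tin below 0.0055 m and angle between each of cover_1, cover_2, cover_3, cover_4, cover_5, cover_6, cover_7's own z axis and vertical below 0.09 rad and linear speed of each of cover_1, cover_2, cover_3, cover_4, cover_5, cover_6, cover_7 below 0.02 m/s); the robot touches nothing.
It fails at once if a cover was let go over the tin with its underside more than 22 mm above the tin's floor ((horizontal distance between cover_1 and tin below 0.1 m and height (world z) of cover_1 above 0.025 m and contact force between the fingers and cover_1 below 0.05 N) or (horizontal distance between cover_2 and tin below 0.1 m and height (world z) of cover_2 above 0.025 m and contact force between the fingers and cover_2 below 0.05 N) or (horizontal distance between cover_3 and tin below 0.1 m and height (world z) of cover_3 above 0.025 m and contact force between the fingers and cover_3 below 0.05 N) or (horizontal distance between cover_4 and tin below 0.1 m and height (world z) of cover_4 above 0.025 m and contact force between the fingers and cover_4 below 0.05 N) or (horizontal distance between cover_5 and tin below 0.1 m and height (world z) of cover_5 above 0.025 m and contact force between the fingers and cover_5 below 0.05 N) or (horizontal distance between cover_6 and tin below 0.1 m and height (world z) of cover_6 above 0.025 m and contact force between the fingers and cover_6 below 0.05 N) or (horizontal distance between cover_7 and tin below 0.1 m and height (world z) of cover_7 above 0.025 m and contact force between the fingers and cover_7 below 0.05 N)).
It fails at once if the timer, the mug or the drinking glass was shifted by more than 20 mm or tipped (distance of any of timer, mug, tumbler from where it was at the start of the episode above 0.02 m or angle between any of timer, mug, tumbler's own z axis and vertical above 0.3 rad).
It also fails if it takes over 72 s, if anything falls off the work surface, if the arm or the gripper's body presses on something with over 40 N, if the wrist force passes 120 N, or if a joint passes its speed limit or range.

## Working session

There is one attempt and no reset: what is moved stays moved. The work goes in short steps, Python scripts to look and compute and a tool call to move; the robot and the scene stay as the last step left them, time stands still between calls to the robot, and variables do not carry over. Pictures are saved under pics/ and viewed, at most 10 in all, crops included, and the job is handed in when it is done.

Besides the shell and the picture viewer there is one more tool, called after "Emit:" as name(argument=value, ...), one argument or row to a line, values as JSON. drive_tool: Moves the arm, as the interface text tells. Shift numbers are shares of 0.025 m and turn numbers shares of 8 degrees, none past 1 either way. Its arguments: {"type":"object","properties":{"travel":{"type":"array","items":{"type":"array","items":{"type":"number"}}},"yaw":{"type":"array","items":{"type":"number"}},"grip":{"type":"number"}},"required":["travel","yaw"]}

```bash
ls; mkdir -p pics
python3 - <<'E'
from plant import *
import cv2,numpy as np
print(get_state(),pinch_z)
for n in("top","scene"):
    im,d=camera(n);cv2.imwrite(f"pics/{n}0.png",im[...,::-1]);np.savez(f"{n}0.npz",im=im,d=d)
    print(n,camera_params(n))
print(camera_params("wrist"))
E
```

```text
pics
{'clock': 0.0, 'joints': array([-1.21568215,  0.60012418, -0.002526  ,  1.6001427 ,  0.00183245,
        0.94289503, -0.07979042]), 'joint_vel': array([ 4.73264852e-04, -8.61333424e-04,  1.08697681e-04,  2.19750129e-03,
       -8.66731233e-04, -4.04290229e-04,  9.62652936e-05]), 'tau': array([ 1.56208727e-03, -7.65050840e+01,  1.49827145e+00, -2.52351469e+01,
       -5.23203495e-02,  1.69726397e-02,  1.36966764e-04]), 'position': array([0.30325379, 0.65798361, 0.21775633]), 'tool_rot': array([ 2.14197848e-01,  9.76789981e-01, -7.79985235e-04, -7.91958396e-05]), 'wrist_force': array([ 0.41700661, -0.08230852, -0.60538154]), 'moment': array([ 0.024263  ,  0.01678586, -0.03138162]), 'gripper_force': 0.0, 'width': 0.09302467322925113} -0.0188
top {'camera_matrix': array([[423.61346866,   0.        , 269.94997181],
       [  0.        , 423.61346866, 209.53542675],
       [  0.        ,   0.        ,   1.        ]]), 'origin': array([ 0.38531064, -0.05503165,  1.27932183]), 'rotation': array([ 0.70999325, -0.69813537,  0.05758531, -0.07211466])}
scene {'camera_matrix': array([[519.20031283,   0.        , 289.49103128],
       [  0.        , 519.20031283, 212.27395521],
       [  0.        ,   0.        ,   1.        ]]), 'origin': array([ 0.23496523, -0.71907098,  0.96225788]), 'rotation': array([ 0.91523917, -0.21450663,  0.08657108, -0.32989334])}
{'camera_matrix': array([[289.47530926,   0.        , 278.13237273],
       [  0.        , 289.47530926, 209.96584381],
       [  0.        ,   0.        ,   1.        ]]), 'hand_eye': array([[ 5.84370368e-04, -9.57096968e-01, -2.89767238e-01,
         8.08271306e-02],
       [ 9.99999748e-01,  6.76194408e-04, -2.16771909e-04,
        -2.27388639e-04],
       [ 4.03410723e-04, -2.89767038e-01,  9.57097122e-01,
        -1.66791738e-01],
       [ 0.00000000e+00,  0.00000000e+00,  0.00000000e+00,
         1.00000000e+00]])}
```

View pics/top0.png

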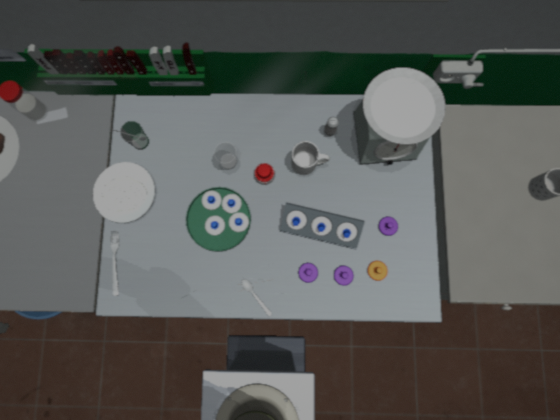

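View pics/scene0.png

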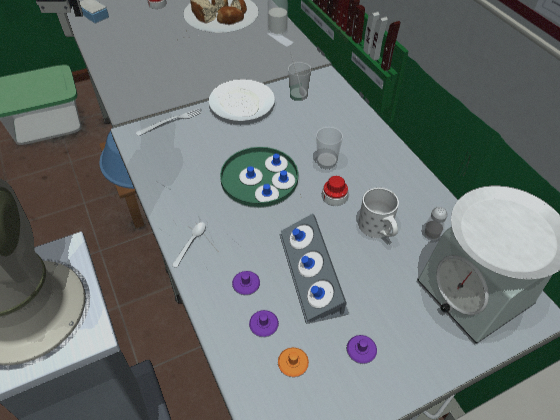

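The tops show white covers with blue knobs. In the top view the rack covers are at (296,221), (321,226) and (346,232). The ring covers are at (211,200), (232,203) and (239,222), and the slid one is at (215,225). The look-alikes are purple at (388,226), (308,272) and (344,275), and orange at (378,270). I choose the blue-knobbed ones.

```bash
cat > h.py <<'E'
import cv2,numpy as np
from plant import *
from scipy.spatial.transform import Rotation as R
def pose(name):
    p=camera_params(name);K=p["camera_matrix"]
    if name=="wrist":
        s=get_state();T=np.eye(4);T[:3,:3]=R.from_quat(s["tool_rot"]).as_matrix();T[:3,3]=s["position"]
        T=T@p["hand_eye"];return K,T[:3,3],T[:3,:3]
    return K,np.array(p["origin"]),R.from_quat(p["rotation"]).as_matrix()
def ray(P,uv,z):
    K,o,Rm=P;d=Rm@np.linalg.solve(K,[uv[0],uv[1],1]);return o+d*(z-o[2])/d[2]
def proj(P,X):
    K,o,Rm=P;c=K@(Rm.T@(np.asarray(X)-o));return c[:2]/c[2]
def blobs(m,amin):
    n,l,st,c=cv2.connectedComponentsWithStats(m.astype(np.uint8));return [(c[i],st[i,4],l==i) for i in range(1,n) if st[i,4]>=amin]
def masks(im):
    h=cv2.cvtColor(im,cv2.COLOR_RGB2HSV);H,S,V=[h[...,i].astype(int) for i in range(3)]
    return dict(blue=(H>108)&(H<128)&(S>150)&(V>60),green=(H>60)&(H<95)&(S>100),purple=(H>=130)&(H<155)&(S>100))
E
python3 - <<'E'
from h import *
for n in("top","scene"):
    z=np.load(f"{n}0.npz");im=z["im"];P=pose(n);m=masks(im)
    for c,a,_ in blobs(m["blue"],8): print(n,"blue",c.round(1),a,"z.03:",ray(P,c,.03)[:2].round(4),"z.06:",ray(P,c,.06)[:2].round(4))
    g=[b for b in blobs(m["green"],800)]
    for c,a,mk in g:
        cn=max(cv2.findContours(mk.astype(np.uint8),0,1)[0],key=cv2.contourArea)
        pts=np.array([ray(P,q[0],.019)[:2] for q in cn],np.float32)
        print(n,"green",c.round(1),a,cv2.minEnclosingCircle(pts))
    # grey rack
    hs=cv2.cvtColor(im,cv2.COLOR_RGB2HSV)
    for q in ((300,200),) if 0 else (): pass
z=np.load("top0.npz");P=pose("top");d=z["d"];K,o,Rm=P
v,u=np.mgrid[:420,:560];X=np.einsum('ij,jhw->ihw',Rm,np.linalg.inv(K)@np.stack([u*d,v*d,d]).reshape(3,-1) .reshape(3,420*560) .reshape(3,420,560) if 0 else (np.linalg.inv(K)@np.stack([u*d,v*d,d]).reshape(3,-1)).reshape(3,420,560))+o[:,None,None]
for nm,(a,b) in dict(tumbler=(227,158),timer=(264,173),mug=(305,158),scale=(402,105),spoon=(258,298)).items():
    w=X[:,b-14:b+14,a-14:a+14].reshape(3,-1);k=w[2]>.02;print(nm,ray(P,(a,b),.09)[:2].round(3),w[2].max().round(3),w[:,k].min(1).round(3),w[:,k].max(1).round(3))
# rack box
w=X[:,195:255,275:370];k=(w[2]>.012);print("rack z",np.percentile(w[2][k],[2,50,98]))
mk=np.zeros((420,560),np.uint8);mk[195:255,275:370]=k
b=max(blobs(mk,50),key=lambda t:t[1]);pts=X[:,b[2]][:2].T.astype(np.float32);print(cv2.minAreaRect(pts))
E
```

```text
top blue [211.  199.5] 23 z.03: [0.6454 0.1518] z.06: [0.6392 0.1468]
top blue [231.  202.6] 21 z.03: [0.6367 0.0908] z.06: [0.6306 0.0873]
top blue [237.7 221.8] 16 z.03: [0.5784 0.0687] z.06: [0.5738 0.0657]
top blue [295.5 220.9] 34 z.03: [ 0.584 -0.104] z.06: [ 0.5793 -0.1028]
top blue [214.2 224.6] 20 z.03: [0.5691 0.1388] z.06: [0.5647 0.1342]
top blue [320.8 226.8] 32 z.03: [ 0.5674 -0.1792] z.06: [ 0.563  -0.1762]
top blue [346.2 232.9] 34 z.03: [ 0.5503 -0.2542] z.06: [ 0.5464 -0.2494]
top green [21.7 70.8] 956 ((1.073718547821045, 0.7819671034812927), 0.08913744986057281)
top green [193.4  73.8] 4993 ((1.0678478479385376, 0.2501964271068573), 0.3270428776741028)
top green [357.  69.] 4152 ((1.071234941482544, -0.3675399720668793), 0.30725613236427307)
top green [511.3  81.3] 4652 ((1.060721755027771, -0.7561752200126648), 0.2017187923192978)
top green [210.1 228.3] 1301 ((0.5882493257522583, 0.13017581403255463), 0.0942005142569542)
scene blue [275.8 159.5] 77 z.03: [0.647  0.1416] z.06: [0.6338 0.1139]
scene blue [250.3 172.4] 81 z.03: [0.5697 0.128 ] z.06: [0.5589 0.1008]
[... 567 characters left out ...]
cene green [245.3 174.2] 1295 ((0.5884997248649597, 0.12196394056081772), 0.1018325611948967)
scene green [508.5 375.8] 2359 ((0.8086059093475342, -0.5605531930923462), 0.13316620886325836)
tumbler [0.758 0.1  ] 1.279 [ 0.385 -0.055  0.02 ] [0.805 0.139 1.279]
timer [ 0.714 -0.009] 1.279 [ 0.385 -0.055  0.02 ] [0.762 0.024 1.279]
mug [ 0.761 -0.128] 1.279 [ 0.385 -0.172  0.02 ] [ 0.811 -0.055  1.279]
scale [ 0.928 -0.415] 1.279 [ 0.385 -0.416  0.202] [ 0.918 -0.055  1.279]
spoon [ 0.358 -0.   ] 1.279 [ 0.385 -0.055  1.279] [ 0.385 -0.055  1.279]
rack z [0.01588049 0.04233558 0.06167567]
((0.4902566373348236, -0.16044092178344727), (0.23619630932807922, 0.2503267526626587), 77.57829284667969)
```

Emit:
drive_tool(
  travel=[
    [-1,-0.93,0],
    [-1,-0.93,0],
    [-1,-0.93,0],
    [-1,-0.93,0],
    [-1,-0.93,0],
    [-1,-0.93,0],
    [-1,-0.93,0],
    [-1,-0.93,0],
    [-1,-0.93,0],
    [-1,-0.93,0],
  ],
  yaw=[0,0,0,0,0,0,0,0,0,0],
  grip=0,
)

```text
clock: 1.35
position: [0.4334, 0.3415, 0.2184]
tool_rot: [0.214, 0.977, -0.0, -0.0]
wrist_force: [0.6, -0.3, -0.7]
width: 0.093
gripper_force: 0.0
```

Emit:
drive_tool(
  travel=[
    [-1,-0.93,0],
    [-1,-0.93,0],
    [-1,-0.93,0],
    [-1,-0.93,0],
    [-1,-0.93,0],
    [-1,-0.93,0],
    [-1,-0.93,0],
    [-1,-0.93,0],
    [-1,-0.93,0],
    [-0.9,-0.9,0],
    [0,0,0],
    [0,0,0],
  ],
  yaw=[0,0,0,0,0,0,0,0,0,0,-0.76,-0.76],
)

```text
clock: 2.85
position: [0.5609, 0.028, 0.2183]
tool_rot: [0.108, 0.994, -0.0, -0.0]
wrist_force: [0.1, -0.1, 0.0]
width: 0.0931
gripper_force: 0.0
```

```bash
cat >> h.py <<'E'
def cloud(P,d):
    K,o,Rm=P;v,u=np.mgrid[:d.shape[0],:d.shape[1]]
    c=np.linalg.inv(K)@np.stack([u*d,v*d,d]).reshape(3,-1)
    return (Rm@c).reshape(3,*d.shape)+o[:,None,None]
def shot(tag):
    P=pose("wrist");im,d=camera("wrist");cv2.imwrite(f"pics/{tag}.png",im[...,::-1]);np.savez(tag+".npz",im=im,d=d);return P,im,d
def knobs(P,im,d,amin=25):
    X=cloud(P,d);out=[]
    for c,a,mk in blobs(masks(im)["blue"],amin):
        w=X[:,mk&(d>0)]
        if w.shape[1]<10: continue
        zt=np.percentile(w[2],92);k=abs(w[2]-zt)<.004
        out.append((c.round(1).tolist(),int(a),np.append(w[:2,k].mean(1),zt).round(4).tolist()))
    return out
E
python3 - <<'E'
from h import *
P,im,d=shot("w1")
for k in knobs(P,im,d): print(k)
print((d>0).mean())
X=cloud(P,d)
for c,a,mk in blobs(masks(im)["green"],500):
    cn=max(cv2.findContours(mk.astype(np.uint8),0,1)[0],key=cv2.contourArea)
    print(c,a,cv2.minEnclosingCircle(np.array([ray(P,q[0],.019)[:2] for q in cn],np.float32)))
E
```

```text
([366.8, 177.4], 295, [0.5714, 0.1409, 0.0362])
([312.8, 197.1], 260, [0.5821, 0.0694, 0.0364])
([57.1, 230.6], 375, [0.5433, -0.2486, 0.0618])
([118.9, 230.9], 337, [0.5599, -0.1744, 0.0618])
([180.2, 231.2], 311, [0.5766, -0.1006, 0.0619])
([384.4, 231.5], 289, [0.6492, 0.1545, 0.0359])
([337.9, 233.9], 266, [0.6393, 0.093, 0.0359])
0.9959396258503401
[368.68900702 174.3713689 ] 10534 ((0.5908108949661255, 0.13088110089302063), 0.09836145490407944)
```

View pics/w1.png

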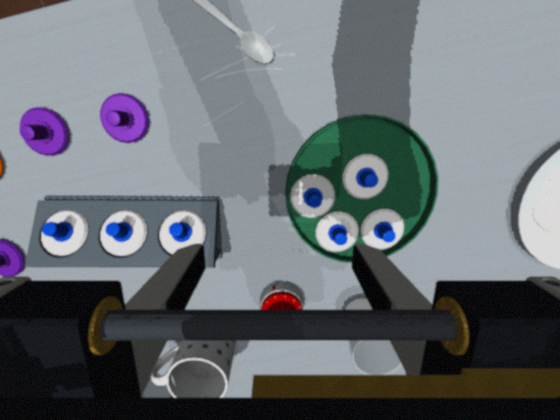

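Emit:
drive_tool(
  travel=[
    [0.112,0.9,0.6],
    [0.112,0.9,0.6],
    [0.112,0.9,0.6],
    [0.112,0.9,0.6],
    [0.112,0.9,0.6],
    [0,0,1],
    [0,0,1],
    [0,0,1],
    [0,0,1],
    [0,0,0.7],
    [0,0,0.4],
  ],
  yaw=[0,0,0,0,0,0,0,0,0,0,0],
  grip=0.5,
)

```text
clock: 4.28
position: [0.5716, 0.1417, 0.015]
tool_rot: [0.11, 0.994, -0.0, -0.0]
wrist_force: [0.3, 0.3, 0.1]
width: 0.0465
gripper_force: 0.0
```

Emit:
drive_tool(
  travel=[
    [0,0,0],
    [0,0,0],
    [0,0,0],
    [0,0,0],
  ],
  yaw=[0,0,0,0],
  grip=1,
)

```text
clock: 4.78
position: [0.5723, 0.1415, 0.0169]
tool_rot: [0.11, 0.994, 0.0, 0.001]
wrist_force: [-0.2, 0.1, 4.4]
width: 0.0173
gripper_force: 30.0
```

Run:
```python
from h import *
P,im,d=shot("w2")
for k in knobs(P,im,d): print(k)
print(get_state()["position"],proj(P,get_state()["position"]))
```

```text
([278.1, 258.7], 1244, [0.571, 0.1415, 0.0361])
([176.0, 277.6], 178, [0.5303, 0.1188, 0.1074])
[0.57223565 0.14151672 0.01682995] [278.47815442 255.92415973]
```

View pics/w2.png

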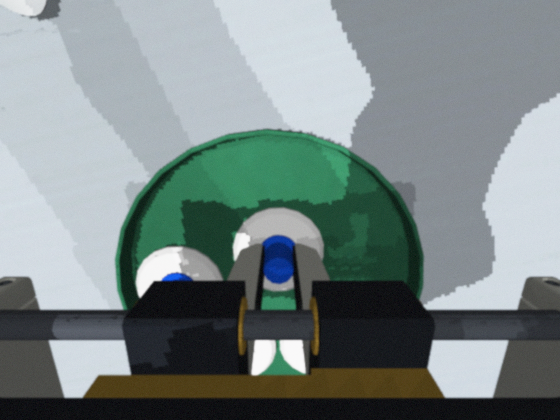

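Emit:
drive_tool(
  travel=[
    [-0.22,-0.06,-0.06],
    [-0.22,-0.06,0],
    [-0.22,-0.06,0],
    [-0.22,-0.05,0],
    [0,0,0],
  ],
  yaw=[0,0,0,0,0],
)

```text
clock: 5.45
position: [0.5925, 0.1307, 0.0175]
tool_rot: [0.11, 0.994, -0.0, 0.0]
wrist_force: [0.4, 0.3, -0.7]
width: 0.017
gripper_force: 30.0
```

Run:
```python
from h import *
P,im,d=shot("w3")
for k in knobs(P,im,d): print(k)
X=cloud(P,d);
# white cover top height near held knob, green rim points
hs=cv2.cvtColor(im,cv2.COLOR_RGB2HSV);w=(hs[...,1]<40)&(hs[...,2]>140)
p=get_state()["position"];k=w&(np.hypot(X[0]-p[0],X[1]-p[1])<.03)&(X[2]<.03);print("cover z",np.percentile(X[2][k],[5,50,95]),k.sum(), X[:2,k].min(1),X[:2,k].max(1))
```

```text
([278.0, 258.6], 1252, [0.5912, 0.1307, 0.0367])
([181.6, 262.4], 1297, [0.5805, 0.0717, 0.036])
cover z [0.00983144 0.0120417  0.01324057] 2636 [0.56259676 0.10091634] [0.62160812 0.15954009]
```

Emit:
drive_tool(
  travel=[
    [0,0,0],
    [0,0,0],
    [0,0,-0.6],
    [0,0,-0.8],
    [0,0,-1],
    [0,0,-1],
    [0,0,-1],
    [0,-0.43,-0.1],
    [0,-1,0],
    [0,-1,0],
    [0,-1,0],
  ],
  yaw=[0,0,0,0,0,0,0,0,0,0,0],
  grip=0.65,
)

```text
clock: 6.88
position: [0.5725, 0.0458, 0.1297]
tool_rot: [0.11, 0.994, -0.0, -0.0]
wrist_force: [-0.1, 0.2, -0.6]
width: 0.0327
gripper_force: 0.0
```

Emit:
drive_tool(
  travel=[
    [-0.03,-1,0],
    [-0.03,-1,0],
    [-0.03,-1,0],
    [-0.03,-1,0],
    [-0.03,-1,0],
    [-0.02,-1,0],
    [0,0,0],
  ],
  yaw=[0,0,0,0,0,0,0],
  grip=0.5,
)

```text
clock: 7.75
position: [0.5436, -0.1025, 0.1298]
tool_rot: [0.111, 0.994, -0.0, -0.001]
wrist_force: [-0.4, 0.6, 0.4]
width: 0.0468
gripper_force: 0.0
```

```bash
cat >> h.py <<'E'
def rackknobs(P,im,d):
    "plane of each tilted knob top: centroid of blue pixels whose normal matches the 30 deg slope"
    X=cloud(P,d);p=get_state();Rt=R.from_quat(p["tool_rot"]).as_matrix();ax=Rt[:,0]*.5+np.array([0,0,.866]);out=[]
    for c,a,mk in blobs(masks(im)["blue"],150):
        w=X[:,mk&(d>0)].T;s=w@ax;t=np.percentile(s,95);k=abs(s-t)<.003
        q=w[k];c0=q.mean(0);n=np.linalg.svd(q-c0)[2][2];n*=np.sign(n[2])
        out.append((c.round(),int(a),int(k.sum()),c0.round(4),n.round(2),np.ptp((q-c0)@Rt[:,1]).round(4)))
    return out
E
python3 - <<'E'
from h import *
P,im,d=shot("w4")
for k in rackknobs(P,im,d): print(*k)
print(get_state()["position"])
# plate plane (grey) near
X=cloud(P,d)
hs=cv2.cvtColor(im,cv2.COLOR_RGB2HSV)
for k in knobs(P,im,d): print(k)
E
```

```text
[518. 203.] 657 129 [0.5878 0.1296 0.0348] [-0.23 -0.06  0.97] 0.0155
[455. 208.] 552 102 [0.5796 0.0696 0.0349] [-0.23 -0.04  0.97] 0.0162
[542. 251.] 608 110 [0.6458 0.1527 0.0346] [-0.28 -0.08  0.96] 0.0121
[286. 254.] 499 293 [ 0.574  -0.1015  0.0594] [-0.48  0.11  0.87] 0.0163
[127. 253.] 630 262 [ 0.5412 -0.2485  0.0595] [-0.47  0.17  0.87] 0.0163
[205. 252.] 370 276 [ 0.5578 -0.1748  0.0595] [-0.46  0.14  0.87] 0.0162
[481. 254.] 546 111 [0.6362 0.0929 0.0348] [-0.28 -0.02  0.96] 0.0165
[ 0.54412615 -0.10084714  0.12986086]
([518.3, 203.1], 657, [0.591, 0.1286, 0.0357])
([454.7, 207.9], 552, [0.583, 0.0684, 0.0357])
([541.8, 251.2], 608, [0.649, 0.152, 0.0355])
([286.2, 253.8], 499, [0.576, -0.102, 0.0621])
([127.0, 253.4], 630, [0.5427, -0.2486, 0.0615])
([204.6, 252.1], 370, [0.5597, -0.1754, 0.0623])
([481.0, 254.5], 546, [0.639, 0.0916, 0.0358])
```

View pics/w4.png

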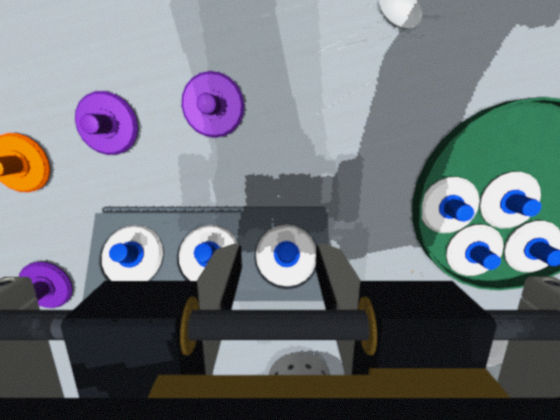

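Emit:
drive_tool(
  travel=[
    [-0.6,0.12,0.4],
    [-0.58,0.11,0.6],
    [0,0,0.9],
    [0,0,0.9],
    [0,0,0.6],
    [0,0,0.21],
    [0,0,0],
  ],
  yaw=[0,0,0,0,0,0,0],
)

```text
clock: 8.68
position: [0.5751, -0.1006, 0.0396]
tool_rot: [0.109, 0.994, -0.0, -0.0]
wrist_force: [-0.1, -0.5, -0.3]
width: 0.0465
gripper_force: 0.0
```

Emit:
drive_tool(
  travel=[
    [0,0,0],
    [0,0,0],
    [0,0,0],
  ],
  yaw=[0,0,0],
  grip=1,
)

```text
clock: 9.05
position: [0.5751, -0.1008, 0.0404]
tool_rot: [0.11, 0.994, 0.0, 0.0]
wrist_force: [0.4, 0.3, 0.3]
width: 0.0212
gripper_force: 0.0
```

Emit:
drive_tool(
  travel=[
    [0,0,0],
    [0,0,0],
    [0.1,0,-0.17],
    [0.1,0,-0.18],
    [0,0,-0.6],
    [0.2,0.2,-0.6],
    [1,0.8,0],
    [1,0.8,0],
    [1,0.8,0],
    [0.3,0.3,0.5],
    [0,0,0.8],
    [0,0,0],
  ],
  yaw=[0,0,0,0,0,0,0,0,0,0,0,0],
)

```text
clock: 10.55
position: [0.4999, -0.0093, 0.0462]
tool_rot: [0.109, 0.994, -0.0, -0.001]
wrist_force: [-0.8, -1.4, -0.0]
width: 0.0172
gripper_force: 30.0
```

Run:
```python
from h import *
P,im,d=shot("w5");X=cloud(P,d);s=get_state();p=s["position"];Rt=R.from_quat(s["tool_rot"]).as_matrix()
for k in knobs(P,im,d): print(k)
hs=cv2.cvtColor(im,cv2.COLOR_RGB2HSV);w=(hs[...,1]<40)&(hs[...,2]>150)&(np.hypot(X[0]-p[0],X[1]-p[1])<.045)&(X[2]>.012)&(X[2]<.07)
q=X[:,w].T;c=q.mean(0);n=np.linalg.svd(q-c)[2][2];n*=np.sign(n[2]);print(p,len(q),"centroid tool",Rt.T@(c-p),"normal",(Rt.T@n),q[:,2].min())
```

```text
([278.1, 271.0], 1042, [0.5009, -0.0097, 0.0681])
([474.3, 301.9], 485, [0.4819, 0.0505, 0.1421])
([497.5, 357.3], 237, [0.6468, 0.148, 0.0174])
([440.3, 371.2], 705, [0.6382, 0.0934, 0.0362])
([78.2, 377.8], 1018, [0.5575, -0.1698, 0.0592])
[ 0.5002273  -0.00960506  0.04662497] 308 centroid tool [-0.02153542 -0.00401487 -0.00458624] normal [ 0.48481588 -0.00564168 -0.87459804] 0.029930455682096513
```

View pics/w5.png

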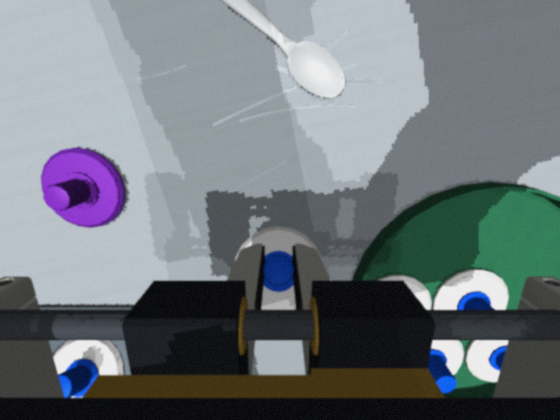

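Emit:
drive_tool(
  travel=[
    [0,0,0.5],
    [0,0,0.48],
    [-0.18,0,0.08],
    [-0.18,0,0.1],
    [-0.16,0,0.12],
    [-0.16,0,0.14],
    [-0.04,0,0],
    [0,0,0],
  ],
  yaw=[0,0,0,0,0,0,0,0],
)

```text
clock: 11.6
position: [0.5175, -0.0139, 0.0102]
tool_rot: [0.11, 0.994, -0.0, -0.0]
wrist_force: [-1.1, 1.0, 0.6]
width: 0.0173
gripper_force: 33.1
```

```bash
cat >> h.py <<'E'
def held(tag):
    P,im,d=shot(tag);X=cloud(P,d);s=get_state();p=s["position"];Rt=R.from_quat(s["tool_rot"]).as_matrix()
    for k in knobs(P,im,d,100): print(k)
    hs=cv2.cvtColor(im,cv2.COLOR_RGB2HSV);w=(hs[...,1]<40)&(hs[...,2]>150)&(np.hypot(X[0]-p[0],X[1]-p[1])<.045)&(X[2]>p[2]-.012)&(X[2]<p[2]+.02)
    q=X[:,w].T;c=q.mean(0);n=np.linalg.svd(q-c)[2][2];n*=np.sign(n[2])
    print(p.round(4),len(q),"top z",np.percentile(q[:,2],[5,50,95]).round(4),"normal in tool",(Rt.T@n).round(2),"tool x",Rt[:2,0].round(3))
E
python3 -c "
from h import *
held('w6')"
```

```text
([278.1, 268.5], 1248, [0.5193, -0.0145, 0.0348])
([509.9, 304.7], 176, [0.5014, 0.0549, 0.1073])
([440.5, 347.1], 321, [0.5846, 0.0703, 0.0365])
([463.7, 383.0], 956, [0.6331, 0.0924, 0.03])
[ 0.5179 -0.0139  0.0103] 2014 top z [-0.0003  0.0008  0.0116] normal in tool [ 0.06  0.04 -1.  ] tool x [-0.976  0.218]
```

Emit:
drive_tool(
  travel=[
    [0,0,0],
    [0,0,-0.17],
    [0,0,0],
  ],
  yaw=[0,0,0],
  grip=0.65,
)

```text
clock: 12.02
position: [0.5184, -0.0138, 0.0153]
tool_rot: [0.11, 0.994, 0.0, 0.0]
wrist_force: [-0.0, 0.0, -0.1]
width: 0.0323
gripper_force: 0.0
```

Emit:
drive_tool(
  travel=[
    [0,0,0],
    [0,0,0],
    [0,0,0],
    [0,0,-0.6],
    [0,0,-0.6],
  ],
  yaw=[0,0,0,0,0],
  grip=1,
)

```text
clock: 12.65
position: [0.5179, -0.0138, 0.0459]
tool_rot: [0.11, 0.994, -0.0, -0.0]
wrist_force: [-0.4, 0.0, -0.7]
width: 0.0174
gripper_force: 30.0
```

```bash
python3 -c "
from h import *
held('w7')"
```

```text
([278.2, 265.3], 1189, [0.5214, -0.0149, 0.0641])
([485.8, 290.2], 1131, [0.5897, 0.1293, 0.0359])
([407.5, 283.9], 162, [0.4907, 0.0294, 0.1401])
([501.0, 344.5], 116, [0.6502, 0.1467, 0.0176])
([74.0, 358.3], 1112, [0.5581, -0.17, 0.0594])
([444.0, 355.8], 662, [0.6386, 0.0922, 0.0358])
[ 0.5187 -0.0139  0.0477] 398 top z [0.037  0.0393 0.0407] normal in tool [-0.1  -0.14 -0.99] tool x [-0.976  0.218]
```

Emit:
drive_tool(
  travel=[
    [0.12,0.97,0],
    [0.13,0.98,0],
    [0.13,0.98,0],
    [0.13,0.98,0],
    [0.12,0.97,0],
    [0,0,0],
    [0,0,0.4],
    [0,0,0.4],
    [0,0,0.2],
    [0,0,0.12],
    [0,0,0],
  ],
  yaw=[0,0,0,0,0,0,0,0,0,0,0],
)

```text
clock: 14.08
position: [0.5288, 0.1078, 0.0176]
tool_rot: [0.11, 0.994, -0.0, -0.0]
wrist_force: [-3.1, -0.9, 15.9]
width: 0.0174
gripper_force: 30.0
```

```bash
python3 -c "
from h import *
held('w8')"
```

```text
([278.1, 265.3], 1201, [0.5323, 0.1068, 0.036])
[0.5288 0.1078 0.0176] 1585 top z [0.0092 0.0114 0.0125] normal in tool [-0.01 -0.01 -1.  ] tool x [-0.976  0.219]
```

Emit:
drive_tool(
  travel=[
    [0,0,-0.1],
    [0,0,0],
    [0,0,-0.5],
    [0,0,-0.8],
    [0,0,-1],
    [0,0,-1],
    [-0.3,-0.9,0],
    [-0.33,-1,0],
    [-0.33,-1,0],
    [-0.33,-1,0],
    [-0.33,-1,0],
    [-0.33,-1,0],
  ],
  yaw=[0,0,0,0,0,0,0,0,0,0,0,0],
  grip=0.72,
)

```text
clock: 15.62
position: [0.5447, -0.0467, 0.1026]
tool_rot: [0.11, 0.994, -0.0, 0.0]
wrist_force: [-0.1, 0.1, -0.2]
width: 0.0261
gripper_force: 0.0
```

Emit:
drive_tool(
  travel=[
    [-0.33,-1,0],
    [-0.33,-1,0],
    [-0.33,-1,0],
    [-0.34,-1,0],
    [-0.35,-0.87,0],
    [0,0,0.3],
    [0,0,0],
    [0,0,0],
  ],
  yaw=[0,0,0,0,0,0,0,0],
  grip=0.5,
)

```text
clock: 16.62
position: [0.559, -0.1725, 0.0943]
tool_rot: [0.109, 0.994, 0.0, -0.0]
wrist_force: [-1.7, 0.2, -0.6]
width: 0.0463
gripper_force: 0.0
```

Run:
```python
from h import *
s=get_state();print(s["position"])
P,im,d=shot("w9")
for k in rackknobs(P,im,d): print(*k)
for k in knobs(P,im,d): print(k)
```

```text
[ 0.55897762 -0.17246463  0.09433672]
[551. 186.] 442 84 [0.5797 0.0627 0.0222] [0.18 0.88 0.44] 0.0078
[180. 238.] 808 390 [ 0.5414 -0.2489  0.0597] [-0.47  0.14  0.87] 0.017
[274. 239.] 701 398 [ 0.5576 -0.1756  0.0596] [-0.47  0.12  0.88] 0.0165
([550.9, 186.0], 442, [0.5823, 0.0619, 0.0233])
([179.8, 237.7], 808, [0.5431, -0.2492, 0.0619])
([273.9, 238.7], 701, [0.5594, -0.1762, 0.0619])
```

Emit:
drive_tool(
  travel=[
    [0,-0.11,0.5],
    [0,0,0.8],
    [0,0,0.6],
    [0,0,0.27],
    [0,0,0],
  ],
  yaw=[0,0,0,0,0],
)

```text
clock: 17.3
position: [0.5582, -0.1764, 0.0396]
tool_rot: [0.109, 0.994, 0.0, -0.0]
wrist_force: [-0.1, 1.1, -0.5]
width: 0.0464
gripper_force: 0.0
```

Emit:
drive_tool(
  travel=[
    [0,0,0],
    [0,0,0],
    [0,0,0],
    [0,0,0],
    [0.1,0,-0.17],
    [0.1,0,-0.18],
    [0,0,-0.6],
    [0.2,0.2,-0.6],
    [0.5,0.9,0],
    [0.6,1,0],
    [0.6,1,0],
    [0.6,1,0],
  ],
  yaw=[0,0,0,0,0,0,0,0,0,0,0,0],
  grip=1,
)

```text
clock: 18.8
position: [0.5147, -0.0606, 0.08]
tool_rot: [0.109, 0.994, 0.0, 0.001]
wrist_force: [0.1, 1.0, -1.0]
width: 0.0174
gripper_force: 30.0
```

Emit:
drive_tool(
  travel=[
    [0.6,1,0],
    [0.43,0.83,0],
    [0,0,0.8],
    [0,0,0.5],
    [0,0,0],
  ],
  yaw=[0,0,0,0,0],
)

```text
clock: 19.42
position: [0.4994, -0.0117, 0.0461]
tool_rot: [0.11, 0.994, -0.0, -0.001]
wrist_force: [-0.6, -0.7, -1.2]
width: 0.0173
gripper_force: 30.0
```

```bash
python3 -c "
from h import *
held('w10')"
```

```text
([447.9, 250.3], 1223, [0.5324, 0.1052, 0.0359])
([278.1, 270.0], 1035, [0.4999, -0.012, 0.0679])
([477.5, 301.8], 491, [0.4817, 0.0491, 0.1419])
([498.9, 357.2], 174, [0.6478, 0.1472, 0.0156])
([442.0, 371.2], 846, [0.6387, 0.0926, 0.036])
[ 0.4996 -0.0118  0.0465] 261 top z [0.035  0.055  0.0567] normal in tool [ 0.47 -0.03 -0.88] tool x [-0.976  0.218]
```

Emit:
drive_tool(
  travel=[
    [0,0,0.5],
    [0,0,0.48],
    [-0.18,0,0.08],
    [-0.18,0,0.1],
    [-0.16,0,0.12],
    [-0.16,0,0.14],
    [-0.04,0,0],
    [0,0,0],
  ],
  yaw=[0,0,0,0,0,0,0,0],
)

```text
clock: 20.48
position: [0.5171, -0.0156, 0.0104]
tool_rot: [0.11, 0.994, -0.0, -0.0]
wrist_force: [-0.4, 0.3, -0.6]
width: 0.0173
gripper_force: 30.0
```

Emit:
drive_tool(
  travel=[
    [0,0,0],
    [-0.06,0,-0.17],
    [-0.05,0,0],
  ],
  yaw=[0,0,0],
  grip=0.65,
)

```text
clock: 20.85
position: [0.5206, -0.0161, 0.0156]
tool_rot: [0.11, 0.994, 0.0, 0.001]
wrist_force: [0.2, -0.5, 0.6]
width: 0.0322
gripper_force: 0.0
```

Emit:
drive_tool(
  travel=[
    [0,0,0],
    [0,0,0],
    [0,0,0],
    [0,0,-0.6],
    [0,0,-0.8],
    [0,0,0],
  ],
  yaw=[0,0,0,0,0,0],
  grip=1,
)

```text
clock: 21.6
position: [0.5209, -0.0161, 0.0518]
tool_rot: [0.11, 0.994, 0.0, 0.001]
wrist_force: [-0.5, -0.9, -0.7]
width: 0.0172
gripper_force: 30.0
```

```bash
python3 -c "
from h import *
held('w11');print(get_state()['joints'].round(2))"
```

```text
([447.7, 218.8], 1213, [0.5327, 0.1051, 0.0359])
([278.1, 257.5], 1209, [0.5196, -0.016, 0.0697])
([483.6, 282.2], 1119, [0.5903, 0.1293, 0.0358])
([405.2, 280.7], 424, [0.4932, 0.0249, 0.1411])
([444.5, 350.7], 475, [0.6389, 0.0924, 0.0361])
[ 0.5205 -0.016   0.0511] 323 top z [0.0425 0.045  0.0465] normal in tool [ 0.12 -0.44 -0.89] tool x [-0.976  0.218]
[-0.07  0.62 -0.01  2.2   0.01  0.32  1.26]
```

Emit:
drive_tool(
  travel=[
    [-0.14,0.98,-0.25],
    [-0.14,0.98,-0.25],
    [-0.14,0.98,0],
    [-0.15,0.98,0],
    [-0.14,0.98,0],
    [-0.15,0.99,0],
    [-0.15,0.99,0],
    [-0.15,0.99,0],
    [-0.14,0.99,0],
    [0,0,0],
    [0,0,0],
    [0,0,0],
  ],
  yaw=[0,0,0,0,0,0,0,0,0,1,1,1],
)

```text
clock: 23.15
position: [0.6002, 0.1939, 0.0626]
tool_rot: [0.316, 0.949, 0.0, -0.0]
wrist_force: [-0.5, -0.0, -0.7]
width: 0.0174
gripper_force: 30.0
```

Emit:
drive_tool(
  travel=[
    [0,0,0],
    [0,0,0.5],
    [0,0,0.4],
    [0,0,0],
  ],
  yaw=[1,0,0,0],
)

```text
clock: 23.65
position: [0.5993, 0.1929, 0.0387]
tool_rot: [0.379, 0.926, -0.001, -0.001]
wrist_force: [0.8, 0.5, -0.5]
width: 0.0172
gripper_force: 30.0
```

```bash
python3 -c "
from h import *
held('w12')"
```

```text
([278.1, 257.5], 1214, [0.5984, 0.1935, 0.0567])
([127.7, 261.2], 1119, [0.5343, 0.1086, 0.0359])
([212.0, 277.2], 181, [0.5596, 0.2034, 0.1293])
([286.9, 305.8], 143, [0.5787, 0.2152, 0.1356])
[0.5997 0.1928 0.0393] 709 top z [0.0296 0.0319 0.0333] normal in tool [-0.01 -0.01 -1.  ] tool x [-0.713  0.701]
```

Emit:
drive_tool(
  travel=[
    [-0.06,0.03,0.3],
    [0,0,0.3],
    [0,0,0.2],
    [0,0,0.08],
    [0,0,0],
  ],
  yaw=[0,0,0,0,0],
)

```text
clock: 24.32
position: [0.6014, 0.1925, 0.0182]
tool_rot: [0.379, 0.925, -0.0, -0.0]
wrist_force: [-1.4, 0.2, 0.5]
width: 0.0174
gripper_force: 30.0
```

```bash
python3 -c "
from h import *
held('w13')"
```

```text
([278.0, 257.4], 1217, [0.6005, 0.1931, 0.0361])
([108.6, 274.1], 1477, [0.5342, 0.1088, 0.0359])
([123.0, 360.6], 209, [0.5577, 0.1832, 0.1267])
([290.9, 350.8], 487, [0.6493, 0.157, 0.0362])
[0.6015 0.1925 0.0182] 1419 top z [0.009  0.0114 0.0126] normal in tool [-0.01 -0.01 -1.  ] tool x [-0.712  0.702]
```

Emit:
drive_tool(
  travel=[
    [0,0,0],
    [0,0,0],
    [0,0,-0.5],
    [0,0,-0.8],
    [0,0,-1],
    [0,0,-1],
    [0,0,0],
    [-0.08,-0.9,0],
    [-0.08,-1,0],
    [-0.09,-1,0],
    [-0.09,-1,0],
    [-0.09,-1,0],
  ],
  yaw=[0,0,0,-1,-1,-1,-1,0,0,0,0,0],
  grip=0.72,
)

```text
clock: 25.88
position: [0.5845, 0.0678, 0.1006]
tool_rot: [0.112, 0.994, -0.001, -0.0]
wrist_force: [-0.3, 0.2, -0.3]
width: 0.026
gripper_force: 0.0
```

Emit:
drive_tool(
  travel=[
    [-0.09,-1,0],
    [-0.09,-1,0],
    [-0.09,-1,0],
    [-0.09,-1,0],
    [-0.09,-1,0],
    [-0.09,-1,0],
    [-0.09,-1,0],
    [-0.09,-1,0],
    [-0.08,-1,0],
    [-0.08,-1,0],
    [-0.08,-1,0],
    [-0.08,-1,0],
  ],
  yaw=[0,0,0,0,0,0,0,0,0,0,0,0],
  grip=0.5,
)

```text
clock: 27.38
position: [0.5437, -0.23, 0.1006]
tool_rot: [0.112, 0.994, -0.0, -0.001]
wrist_force: [1.1, -0.9, -0.7]
width: 0.0467
gripper_force: 0.0
```

Emit:
drive_tool(
  travel=[
    [-0.08,-0.85,0.1],
    [0,0,0.1],
    [0,0,0],
    [0,0,0],
  ],
  yaw=[0,0,0,0],
)

```text
clock: 27.88
position: [0.5428, -0.2479, 0.0956]
tool_rot: [0.109, 0.994, 0.0, -0.0]
wrist_force: [1.3, 0.6, 0.7]
width: 0.0465
gripper_force: 0.0
```

Run:
```python
from h import *
s=get_state();print(s["position"],s["tool_rot"].round(3))
P,im,d=shot("w14")
for k in rackknobs(P,im,d): print(*k)
```

```text
[ 0.54278956 -0.24794452  0.09564224] [ 0.109  0.994  0.    -0.   ]
[275. 237.] 699 398 [ 0.541  -0.2498  0.0596] [-0.47  0.09  0.88] 0.0174
```

Emit:
drive_tool(
  travel=[
    [0.03,-0.07,0.5],
    [0,0,0.8],
    [0,0,0.6],
    [0,0,0.33],
    [0,0,0],
  ],
  yaw=[0,0,0,0,0],
)

```text
clock: 28.55
position: [0.5413, -0.2504, 0.0392]
tool_rot: [0.109, 0.994, 0.0, -0.001]
wrist_force: [0.6, 0.1, -0.2]
width: 0.0465
gripper_force: 0.0
```

Emit:
drive_tool(
  travel=[
    [0,0,0],
    [0,0,0],
    [0,0,0],
    [0,0,0],
    [0.1,0,-0.17],
    [0.1,0,-0.18],
    [0,0,-0.6],
    [0.2,0.2,-0.6],
    [0.3,0.7,0],
    [0.38,1,0],
    [0.38,1,0],
    [0.38,1,0],
  ],
  yaw=[0,0,0,0,0,0,0,0,0,0,0,0],
  grip=1,
)

```text
clock: 30.05
position: [0.5173, -0.143, 0.0786]
tool_rot: [0.109, 0.994, 0.0, -0.0]
wrist_force: [0.2, 0.1, -0.3]
width: 0.0172
gripper_force: 30.0
```

Emit:
drive_tool(
  travel=[
    [0.38,1,0],
    [0.38,1,0],
    [0.38,1,0],
    [0.38,1,0],
    [0.34,1,0],
    [0,0,0.8],
    [0,0,0.5],
    [0,0,0],
  ],
  yaw=[0,0,0,0,0,0,0,0],
)

```text
clock: 31.05
position: [0.4989, -0.013, 0.0454]
tool_rot: [0.109, 0.994, -0.0, -0.001]
wrist_force: [0.2, -0.3, -1.0]
width: 0.0173
gripper_force: 30.0
```

```bash
python3 -c "
from h import *
held('w15')"
```

```text
([450.4, 251.1], 1237, [0.5323, 0.1052, 0.0359])
([278.1, 270.4], 1044, [0.4996, -0.0133, 0.0673])
([479.7, 302.3], 459, [0.4814, 0.0483, 0.1414])
([499.8, 358.2], 118, [0.6477, 0.1463, 0.014])
([443.2, 372.1], 913, [0.6388, 0.0924, 0.0359])
[ 0.4993 -0.0132  0.0459] 214 top z [0.0351 0.0547 0.056 ] normal in tool [ 0.44 -0.06 -0.89] tool x [-0.976  0.218]
```

Emit:
drive_tool(
  travel=[
    [0,0,0.5],
    [0,0,0.46],
    [-0.18,0,0.08],
    [-0.18,0,0.1],
    [-0.16,0,0.12],
    [-0.16,0,0.14],
    [-0.04,0,0],
    [0,0,0],
  ],
  yaw=[0,0,0,0,0,0,0,0],
)

```text
clock: 32.1
position: [0.5173, -0.0173, 0.0107]
tool_rot: [0.11, 0.994, -0.0, -0.0]
wrist_force: [-0.3, -0.4, 0.5]
width: 0.0174
gripper_force: 30.9
```

Emit:
drive_tool(
  travel=[
    [0,0,0],
    [-0.05,0,-0.17],
    [-0.04,0,0],
  ],
  yaw=[0,0,0],
  grip=0.65,
)

```text
clock: 32.48
position: [0.5201, -0.0177, 0.0158]
tool_rot: [0.11, 0.994, 0.0, 0.001]
wrist_force: [-0.5, -0.9, 0.2]
width: 0.0323
gripper_force: 0.0
```

Emit:
drive_tool(
  travel=[
    [0,0,0],
    [0,0,0],
    [0,0,0],
    [0,0,-0.6],
    [0,0,-1],
    [0,0,-0.4],
    [0,0,0],
    [0,0,0],
  ],
  yaw=[0,0,0,0,0,0,0,0],
  grip=1,
)

```text
clock: 33.48
position: [0.5194, -0.0176, 0.0651]
tool_rot: [0.109, 0.994, -0.0, -0.0]
wrist_force: [-0.0, -0.4, -0.4]
width: 0.0172
gripper_force: 30.0
```

```bash
python3 -c "
from h import *
held('w16')"
```

```text
([439.8, 214.7], 1041, [0.5325, 0.1051, 0.036])
([278.1, 259.5], 1196, [0.5195, -0.0179, 0.0827])
([544.4, 265.5], 650, [0.5957, 0.1859, 0.0302])
([474.4, 275.0], 972, [0.5904, 0.1293, 0.0358])
([398.2, 274.9], 522, [0.5792, 0.0731, 0.0361])
([440.5, 344.5], 209, [0.5052, 0.0313, 0.1666])
[ 0.5192 -0.0176  0.0648] 337 top z [0.0555 0.0579 0.0593] normal in tool [-0.07 -0.11 -0.99] tool x [-0.976  0.218]
```

Emit:
drive_tool(
  travel=[
    [0.1,0.8,0],
    [0.1,0.96,0],
    [0.1,0.96,0],
    [0.1,0.96,0],
    [0.1,0.96,0],
    [0.1,0.96,0],
    [0.1,0.96,0],
    [0.11,0.95,0],
    [0,0,0.5],
    [0,0,0.4],
    [0,0,0],
    [0,0,0],
  ],
  yaw=[0,0,0,0,0,0,0,0,0,0,0,0],
)

```text
clock: 35.02
position: [0.5407, 0.169, 0.0427]
tool_rot: [0.11, 0.994, -0.0, -0.0]
wrist_force: [-0.7, -0.3, -0.1]
width: 0.0171
gripper_force: 30.0
```

```bash
python3 -c "
from h import *
held('w17')"
```

```text
([191.2, 250.3], 1092, [0.5326, 0.1078, 0.0361])
([278.1, 259.4], 1197, [0.5407, 0.1688, 0.0603])
([290.8, 361.0], 614, [0.6429, 0.1567, 0.0324])
[0.5408 0.1693 0.043 ] 1449 top z [0.0339 0.0357 0.0369] normal in tool [-0.01 -0.   -1.  ] tool x [-0.976  0.219]
```

View pics/w17.png

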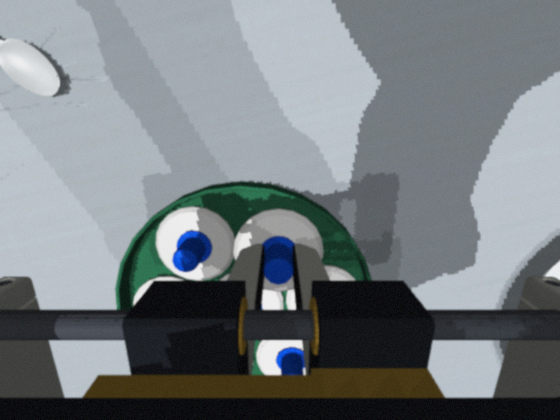

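Emit:
drive_tool(
  travel=[
    [0.02,0.09,0],
    [0,0,0.3],
    [0,0,0.3],
    [0,0,0.2],
    [0,0,0.15],
    [0,0,0.05],
    [0,0,0],
  ],
  yaw=[0,0,0,0,0,0,0],
)

```text
clock: 35.95
position: [0.5406, 0.1722, 0.0184]
tool_rot: [0.11, 0.994, 0.0, -0.0]
wrist_force: [-1.2, -1.4, 8.8]
width: 0.017
gripper_force: 30.0
```

```bash
python3 -c "
from h import *
held('w18')"
```

```text
([278.1, 259.5], 1202, [0.5406, 0.1719, 0.0362])
([176.6, 264.5], 1209, [0.5294, 0.109, 0.0359])
[0.5406 0.1722 0.0184] 1829 top z [0.0094 0.0115 0.0125] normal in tool [-0.01 -0.   -1.  ] tool x [-0.976  0.218]
```

Emit:
drive_tool(
  travel=[
    [0,0,-0.1],
    [0,0,0],
    [0,0,-0.5],
    [0,0,-1],
    [0,0,-1],
    [0,0,-1],
    [0.5,-0.5,-1],
    [0.5,-0.5,-1],
    [0,-0.5,-1],
    [0,-0.5,0],
    [0,0,0],
    [0,0,0],
  ],
  yaw=[0,0,0,0,0,0,0,0,0,0,0,0],
  grip=0.72,
)

```text
clock: 37.5
position: [0.5052, 0.1292, 0.1822]
tool_rot: [0.11, 0.994, -0.0, -0.0]
wrist_force: [0.3, 0.5, -0.0]
width: 0.026
gripper_force: 0.0
```

Run:
```python
from h import *
P,im,d=shot("w19");X=cloud(P,d);C=np.array([.5911,.1309])
hs=cv2.cvtColor(im,cv2.COLOR_RGB2HSV);W=(hs[...,1]<40)&(hs[...,2]>110)
for uv,a,t in knobs(P,im,d,100):
    t=np.array(t);r=np.hypot(X[0]-t[0],X[1]-t[1]);k=W&(r<.026)&(r>.011)&(X[2]<.03)&(X[2]>.002);q=X[:,k].T
    if len(q)<50: print(uv,t,len(q));continue
    A=np.c_[q[:,:2]-t[:2],np.ones(len(q))];s=np.linalg.lstsq(A,q[:,2],rcond=None)[0]
    print(uv,t,"r",np.hypot(*(t[:2]-C)).round(4),"top z",s[2].round(4),"tilt",np.hypot(s[0],s[1]).round(3),len(q))
```

```text
[319.4, 215.6] [0.5404 0.1716 0.0361] r 0.065 top z 0.0116 tilt 0.003 935
[265.2, 220.3] [0.5321 0.1072 0.0361] r 0.0636 top z 0.0116 tilt 0.002 937
[343.9, 256.8] [0.5996 0.1916 0.0358] r 0.0613 top z 0.0115 tilt 0.002 674
[293.1, 259.9] [0.5901 0.1298 0.0363] r 0.0015 top z 0.0116 tilt 0.01 523
[274.2, 298.8] [0.6379 0.0944 0.0367] r 0.0594 top z 0.0115 tilt 0.015 702
```

View pics/w19.png

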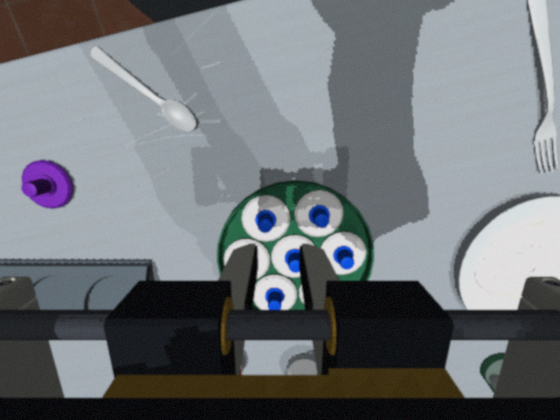

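The wrist view shows the packed tin: the two front covers at (265,217) and (320,213), the middle at (293,258), and others at (344,255) and (274,297). All of these are flat on the floor. The fingers hide two, so I check those with the scene camera and then hand in.

Run:
```python
from h import *
P=pose("scene");im,d=camera("scene");X=cloud(P,d)
for c,a,mk in blobs(masks(im)["blue"],20):
    w=X[:,mk&(d>0)];print(c.round(),a,np.percentile(w[2],95).round(4),w[:2].mean(1).round(3))
```

```text
[252. 156.] 77 0.035 [0.601 0.185]
[276. 160.] 76 0.0341 [0.65  0.148]
[234. 169.] 75 0.0347 [0.542 0.164]
[259. 173.] 82 0.0347 [0.592 0.123]
[283. 176.] 82 0.035 [0.64  0.086]
[242. 187.] 82 0.035 [0.533 0.099]
[266. 190.] 84 0.0347 [0.583 0.062]
```

All seven knob tops are at 35 mm, so every cover is flat on the floor.

```bash
python3 -c "
from plant import *
print(sign_off())"
```

```text
the job is handed in; nothing more can be done
None
```

I handed the job in at about 38 s of the 72 s limit: by the last camera checks all seven covers lie flat in the tin, one in the middle and six round it; the verdict itself wasn't shown.

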